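# Pack the file and lift the tool cassette out of its bench dock

## Robot

A 6-joint arm with a two-finger parallel gripper is mounted at the origin on the work surface. World frame = base frame: x ahead of the robot, y to its left, z up, the work surface at z = 0. Lengths are in mm, angles in rad, forces in N, time in s.
With the tool pointing down it reaches from about 350 to 875 mm from the base axis. Payload 4.2 kg.
Tool frame: the origin (TCP) lies midway between the tips of the shut fingers; the grasp point (between the pads) lies 19 mm behind it (arm.tcp_to_grasp is the distance from the TCP to the grasp point, in mm); z points along the fingers, y is the line along which they close (so a half turn about z gives the same grasp; the last joint's range is limited). The gripper opens to 85 mm and grips with 20 to 120 N. Pads are 22 mm wide; open, the fingers measure 114 mm over their backs; the gripper's body (76 mm by 85 mm) begins 54 mm behind the grasp point. The pads swing forward as they close: fully open they stand 13 mm farther back than shut.
Start: joints at [-0.882, 0.385, 0.008, 0, -1.194, -0.259], TCP at [260.443, -568.127, 231.312] pointing down, gripper open.
Joint ranges: [-3.14, 3.14], [-1.21, 2.06], [-1.07, 1.41], [-3.16, 2.05], [-2.99, -0.16], [-3.1, 3.1]. Speed limits (rad/s): [2.79, 2.79, 3.14, 3.14, 3.14, 3.14].

## Interface

Orientations are given as a unit quaternion [x, y, z, w].
In Python, from bench import arm gives the robot as it stands.
- The arm moves only by the tool arm_command, never from a script. Its argument "rows" is a list of rows, each a list of 2 entries, a list of its own where there are three numbers: the shift along the tool's x, y, z as a fraction of full scale, then the turn, a rotation vector about the tool's x, y, z as a fraction of full scale. In form: [[[x, y, z], [wx, wy, wz]], ...]. A call has 1 to 5 rows; each row is the pose to reach, as a shift and turn from the pose commanded when the call began, along the tool's axes at that moment, turning the shorter way round; what a row does not reach only later rows make up. Full scale, the value 1, is 0.25 m for a shift and 180 degrees for a turn. A row lasts 1/10 s, in which the tool goes at most 50 mm and 8.59 degrees, less where a joint would pass 70% of its speed; a pose out of reach is approached as far as the arm can. A call with a number of a shift or a turn outside -1 to 1 is refused whole. A call with a gripper value outside its range is refused whole. "grip" is the opening, from 0 (shut) to 1 (fully open), set as the call begins (left out, the last holds). The fingers move at their own pace and stop on an object; the grip force is fixed at half the most. Time passes only in rows, so rows that repeat a pose let the fingers close. It gives the time, the measured TCP pose, the force, the opening and the grip force at its end, in the units of the state.
- arm.read_state(): the state, without advancing time (a new reading comes with each control period).
- arm.get_image(name): name is "scene" or "top" or "wrist"; returns (picture, depth): 420x560x3 uint8, blue, green, red; 420x560 float32, mm along the optical axis (not along the pixel's ray), 0 where there is no reading.
- arm.camera_info(name): a dict with "fx", "fy", "cx", "cy" (pixels), "k1" (the pictures are not rectified: a ray, as slopes to the right and down, at radius r is drawn at 1 + k1 r^2 times it, then the intrinsics apply), "extrinsics" (4x4, takes a point from camera to world coordinates). Camera axes: x right, y down, z forward; pixel columns grow to the right and rows downward; lengths in mm; the calibration is good to about 2 mm. A picture is of the moment at which its call begins: read the wrist's pose just before it. camera_info takes no time and is no camera call; for the wrist camera it gives the pose at the moment of the call.
- arm.job_done(): hands the job in; it is judged then, once.
Trained networks look in the newest picture that a camera, given by its name, has taken for a name from the list of things; names that differ only in an ending like _2 or _b are one class to them, and where a whole thing is asked for, a point or a joint stands for the part that bears it (a point fixed in the world has none). Each returns a list of dicts, best first, with "score" (0 to 1); they miss things now and then, are a little off and sometimes report something else, mostly with a low value. They report only what shows in the picture. A call takes as long as a camera call. They do not tell look-alikes from the thing itself.
- arm.spot_in(camera, query): "position" ([column, row] in pixels, amid what is visible of it).
The state is a dict: "clock": time; "joints": joint angles; "joint_vel": joint speeds; "joint_efforts": joint torques, N m; "position": TCP position; "ee_rot": TCP orientation; "contact_force": force on the tool from outside, world axes, zero at the start; "wrist_torque": the same for the moment, N m; "gripper_width": finger opening in mm; "grasp_force": force on a finger pad.
Only numpy, scipy, OpenCV 4.12 (cv2) and the standard library are available. Lean on these libraries where they do the work, as an engineer would, in place of code of your own. Each camera call takes 0.05 s, during which the arm holds its last target. There are 200 camera calls.

## Task

Lay the flat file that lies on the bench into the empty compartment of the tool cassette: set it down rather than drop it, flat on the compartment floor, its steel blade pointing the same way as the bristles of the brush in the other compartment, and let go of it. Then pinch together the two opposed spring catches on the cassette's handle in the middle, lift the cassette out of its dock and finish while still holding it in the air by the pinched catches, level, at least 6 cm clear of the dock, with the file and the brush in their compartments. Leave the other things on the bench where they are.

Things in the scene. Friction and masses are not known exactly. Their poses are not given: they have to be found in the camera images.
- dock: fixed dark wooden plate 216 x 182 x 8 mm with corner guides 18 mm high; origin at the centre of its underside, on the bench. The cassette stands on it with the same axes, 1.5 mm play sideways. Two steel keepers, 25 mm above the bench, at cassette x = +-35.5 to +-46, y within 10 mm: the catches' feet hook under them, so it lifts only about 2 mm unless both catches are in.
- cassette: loose aluminium tray 200 (x) x 166 (y) x 12 mm, about 0.25 to 0.45 kg; origin at the centre of its underside, z up, 8 mm above the bench. Floor 4 mm, walls 4 mm thick, 8 mm high inside. Two compartments 192 (x) x 60 mm inside: y = +49 mm (brush), y = -49 mm (empty). Between them a wooden handle post 28 (x) x 24 (y) mm, top at 65 mm, a catch on its +x and -x sides.
- pinch_mid (a point): point midway between the outer faces of the two catches, at the height to pinch: 44 mm above the cassette's underside, about 52 mm above the bench when docked. Pinch along the cassette's x axis, from above.
- empty_mid (a point): centre of the floor of the empty compartment (its upper surface, 4 mm above the cassette's underside)
- catch_near_pad (a point): middle of the outer face of the steel catch on the -x side of the post; upright plate 22 mm wide (y), face free from 17 to 62 mm above the cassette's underside (below that the keeper stands close outside it); 60 mm between the two outer faces when released, 46 mm when both are fully in
- catch_far_pad (a point): the same on the catch on the +x side
- catch_near (a joint): how far the -x catch is pushed in towards the post: 0 = out (hooked, sprung), 0.007 m = fully in against its stop. Spring 3 N at the start to 5 N fully in; it comes free of the keeper from about 0.0045 m.
- catch_far (a joint): the same for the +x catch, which moves in towards -x
- file: loose flat hand file 170 mm long, flat underside, 55 to 110 g; origin at mid-length on its underside, x to the tip, z up. Wooden handle x = -85 to -5 mm, 16 wide, 14 high; steel blade x = -5 to +85 mm, 12 wide, 5 high. Starts on the bench, tip roughly to the robot's left, in a row with tweezers and a wooden ring clamp.
- file_grip (a point): good point to grip the file across its handle, near its centre of mass: x = -16 mm, 7 mm above its underside
- file_tip (a point): tip of the file's blade, x = +85 mm, 2.5 mm above its underside
- brush: loose flat brush with a round wooden handle, 160 mm long, 42 mm wide, 20 mm high, lying in the +y compartment, bristles towards the cassette's +x; origin at the middle of its length on its underside, x towards the bristles
- tweezers: bystander: steel tweezers 140 mm long, 4 mm high; origin at the middle of the underside
- ring_clamp: bystander: wooden ring clamp, 140 x 26 mm, 24 mm high; origin at the middle of the underside
- caliper: bystander: digital caliper 200 mm long, 17 mm high; origin at the middle of the underside
- bench_block: bystander: steel bench block 90 x 90 x 22 mm with a wooden piece on it; origin at the middle of the underside
- jar: bystander: glass jar 56 mm across, 70 mm high; origin at the middle of the underside
- dish: bystander: glass dish with a knobbed lid 86 mm across, 26 mm high; origin at the middle of the underside
- nail_brush: bystander: small wooden scrubbing brush 60 x 30 x 22 mm; origin at the middle of the underside
Things that resemble listed ones, but are neither listed nor needed, are in the scene too. What is shaped like the file but green or red is not meant.

How it is judged:
By the outcome, as a careful person would: the job done as asked, in the order asked, and still so for the second after the job is handed in, while the arm keeps its last pose, push and grip.
It also fails if it takes over 43 s, if anything falls off the work surface, if the arm or the gripper's body presses on something with over 40 N, if the wrist force passes 120 N, or if a joint passes its speed limit or range.

## Working session

There is one attempt and no reset: what is moved stays moved. The work goes in short steps, Python scripts to look and compute and a tool call to move; the robot and the scene stay as the last step left them, time stands still between calls to the robot, and variables do not carry over. Pictures are saved under pics/ and viewed, at most 10 in all, crops included, and the job is handed in when it is done.

Besides the shell and the picture viewer there is one more tool, called after ">>>" by a JSON object that holds its "name" and its "arguments", one argument or row to a line. arm_command: Moves the arm, as the interface text tells. Shift numbers are shares of 0.25 m and turn numbers shares of 180 degrees, none past 1 either way. Its arguments: {"type":"object","properties":{"rows":{"type":"array","items":{"type":"array"}},"grip":{"type":"number"}},"required":["rows"]}

```bash
ls; mkdir -p pics; cat > h.py <<'E'
import numpy as np, cv2
from bench import arm
from scipy.spatial.transform import Rotation as R
def K(c): return np.array([[c['fx'],0,c['cx']],[0,c['fy'],c['cy']],[0,0,1.]])
def ray(c,uv):
    d=cv2.undistortPoints(np.array([[uv]],float),K(c),np.array([c['k1'],0,0,0.]))[0,0]
    return np.array([d[0],d[1],1.])
def at_z(c,uv,z):
    E=np.array(c['extrinsics']); d=E[:3,:3]@ray(c,uv); o=E[:3,3]
    return o+d*(z-o[2])/d[2]
def at_d(c,uv,dep):
    E=np.array(c['extrinsics']); u,v=int(round(uv[0])),int(round(uv[1]))
    p=dep[max(0,v-1):v+2,max(0,u-1):u+2]; p=p[p>0]
    return E[:3,:3]@(ray(c,uv)*np.median(p))+E[:3,3] if len(p) else None
def proj(c,P):
    E=np.array(c['extrinsics']); q=E[:3,:3].T@(np.array(P)-E[:3,3]); x=q[:2]/q[2]
    x=x*(1+c['k1']*(x@x)); return np.array([c['fx']*x[0]+c['cx'],c['fy']*x[1]+c['cy']])
def look(cam,fn=None):
    c=arm.camera_info(cam); im,d=arm.get_image(cam)
    if fn: cv2.imwrite('pics/'+fn,im)
    return c,im,d
E
cat > a.py <<'E'
from h import *
for cam in ['top','scene']:
    c,im,d=look(cam,cam+'1.png')
    print(cam,np.round(np.array(c['extrinsics']),2).tolist(),c['fx'],c['k1'])
    for q in ['file_grip','file_tip','file','pinch_mid','catch_near_pad','catch_far_pad','empty_mid','brush','tweezers','ring_clamp']:
        for r in arm.spot_in(cam,q)[:3]:
            P=at_d(c,r['position'],d); print(q,round(r['score'],2),np.round(r['position'],1),None if P is None else np.round(P,1))
s=arm.read_state(); print(s['clock'],s['ee_rot'],s['position'])
E
python3 a.py
```

```text
pics
top [[0.01, -0.99, 0.1, 402.83], [-1.0, -0.01, 0.01, -97.3], [-0.0, -0.1, -0.99, 1382.82], [0.0, 0.0, 0.0, 1.0]] 466.3359141831568 -0.05501105760785456
file_grip 0.87 [374.4 300.1] [ 285.9 -370.1   13.9]
file_grip 0.83 [326.7 173.1] [ 659.  -230.9    6. ]
file_grip 0.67 [300.  292.5] [ 305.3 -153.9   13.7]
file_tip 0.72 [379.3 302. ] [ 280.5 -384.6   12.9]
file_tip 0.71 [292.2 296.7] [ 293.  -131.4   14.2]
file_tip 0.41 [443.  274.3] [ 362.1 -574.5    7.7]
file 0.86 [324.5 171.9] [ 661.1 -223.6   13.7]
file 0.79 [377.  305.4] [ 270.9 -377.5   14.4]
file 0.5 [295.1 294.2] [ 300.4 -139.6   15.7]
pinch_mid 0.9 [214.8 231.6] [477.7  95.4  34.7]
catch_near_pad 0.56 [212.6 236.5] [461.9  96.4  68.5]
empty_mid 0.76 [216.4 229. ] [485.9  92.4  24.4]
brush 0.95 [194.2 224.8] [496.9 156.7  30.5]
tweezers 0.69 [217.6 231.9] [478.   89.8  16.1]
tweezers 0.43 [320.2 241.4] [ 454.7 -212.8    1.1]
ring_clamp 0.82 [327.3 206.2] [ 557.7 -231.6   20.1]
scene [[-0.26, 0.79, -0.56, 1289.1], [0.97, 0.2, -0.16, 125.51], [-0.01, -0.58, -0.81, 1184.3], [0.0, 0.0, 0.0, 1.0]] 430.7349632528242 0.00148969
[... 280 characters left out ...]
64 [152.2 158.7] [ 383.7 -601.2    6.9]
file 0.82 [222.1 244.5] [ 667.6 -230.8   13.8]
file 0.77 [276.3 164.5] [ 300.2 -152.3   10.1]
file 0.72 [153.9 158.9] [ 380.7 -596.5    3.9]
pinch_mid 0.63 [329.9 220.6] [492.6  80.2  12.5]
catch_far_pad 0.65 [339.5 221.3] [517.2 111.5  56.1]
catch_far_pad 0.26 [433.4 217.7] [392.5 406.2   7.3]
catch_far_pad 0.25 [222.5 247.4] [ 675.9 -226.9   11.1]
empty_mid 0.71 [433.3 217.5] [392.1 405.7   7.7]
empty_mid 0.65 [332.8 219.6] [489.   88.8  16.5]
brush 0.9 [355.9 227.1] [509.  165.4  31.2]
ring_clamp 0.69 [235.2 215.9] [ 557.  -223.1   19.5]
1.1 [-2.13273487e-01  9.76992538e-01 -1.96182549e-05  1.24746816e-05] [ 260.46276984 -568.12989519  231.31606181]
```

```bash
python3 -c "
import cv2
im=cv2.imread('pics/top1.png')
cv2.imwrite('pics/top1b.png',cv2.resize(im[125:335,130:410],None,fx=2.85,fy=2.85,interpolation=cv2.INTER_CUBIC))"
```

```text
(no output)
```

View pics/top1b.png

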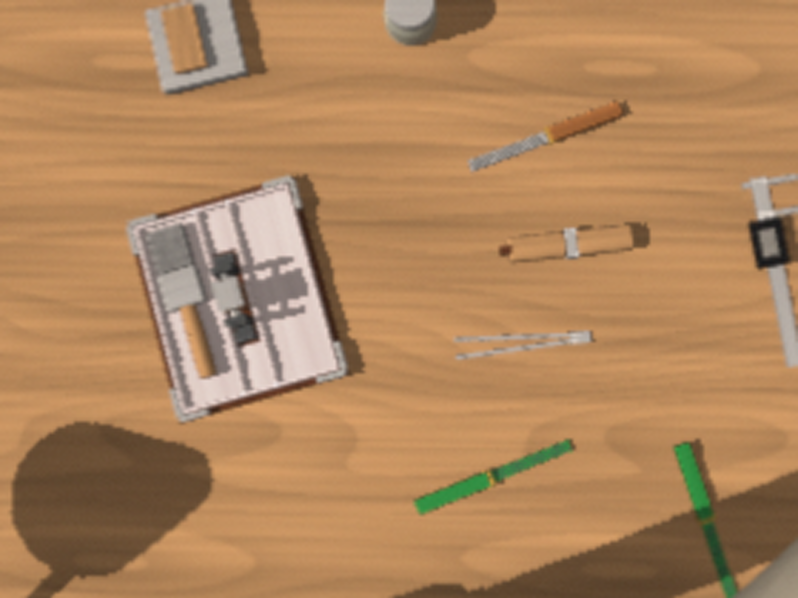

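View pics/scene1.png

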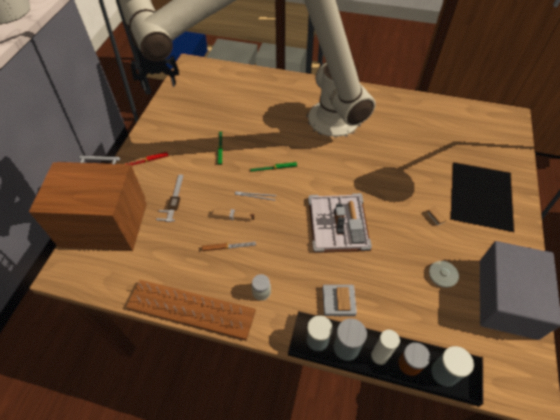

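The wooden-handled file with a steel blade is at top pixel ≈(325,172). The look-alikes are green files at (300,293) and (377,300) in the top picture and a red one at (150,158) in the scene picture. I choose the wooden one. The cassette is at about (213,230) with its bristles up-left, so its +x is roughly world +x.

```bash
cat > mv.py <<'E'
from h import *
# print the shift/turn (fractions) to put TCP at p with tool y axis along yaw a (deg), pointing down
def plan(p,a):
    s=arm.read_state(); r=R.from_quat(s['ee_rot']); 
    best=None
    for k in (0,180):
        t=np.radians(a+k); y=np.array([np.cos(t),np.sin(t),0]); z=np.array([0,0,-1.]); x=np.cross(y,z)
        rt=R.from_matrix(np.c_[x,y,z]); rv=(r.inv()*rt).as_rotvec()
        sh=r.inv().apply(np.array(p)-s['position'])
        print('shift',np.round(sh/250,4),'turn',np.round(rv/np.pi,4),'clock',round(s['clock'],2),'j6',round(s['joints'][5],2),'pos',np.round(s['position'],1),'tool y yaw',round(np.degrees(np.arctan2(*r.apply([0,1,0])[1::-1])),1))
E
python3 - <<'E'
from mv import *
c=arm.camera_info('top')
f=lambda u,v,z: at_z(c,(u/2.85+130,v/2.85+125),z)
tip=f(470,166,5);end=f(624,107,14);d=(tip-end)[:2];n=np.hypot(*d);g=end[:2]+d/n*69;yaw=np.degrees(np.arctan2(d[1],d[0]))
print('file',tip,end,n,g,yaw)
cor=[f(*q,26) for q in [(182,416),(345,371),(293,183),(131,225)]]
for q in cor: print(np.round(q,1))
print('mid',np.mean(cor,0))
print('posttop',f(226,262,65),f(240,328,65))
plan([*g,200],yaw+90)
E
```

```text
file [ 627.15723062 -136.07594436    5.        ] [ 690.41610862 -296.59948202   14.        ] 172.5383777232643 [ 665.11818569 -232.40434906] 111.50833441589475
[363.2 154.4  26. ]
[411.3 -10.5  26. ]
[603.7  47.   26. ]
[557.9 213.5  26. ]
mid [484.00802115 101.09690309  26.        ]
posttop [517.50653845 107.88737254  65.        ] [451.9754838   92.08172055  65.        ]
shift [-2.031   0.5462  0.1253] turn [-0.     -0.     -0.4827] clock 1.1 j6 -0.26 pos [ 260.5 -568.1  231.3] tool y yaw 114.6
shift [-2.031   0.5462  0.1253] turn [-0.      0.      0.5173] clock 1.1 j6 -0.26 pos [ 260.5 -568.1  231.3] tool y yaw 114.6
```

>>> {"name": "arm_command", "arguments": {
  "rows": [
    [[-1, 0.27, 0], [0, 0, -0.23]],
    [[-1, 0.27, 0], [0, 0, -0.23]],
    [[-1, 0.27, 0], [0, 0, -0.23]],
    [[-1, 0.27, 0], [0, 0, -0.23]],
    [[-1, 0.27, 0], [0, 0, -0.23]]
  ],
  "grip": 1
}}

```text
clock: 1.6
position: [454.0, -406.9, 231.6]
ee_rot: [-0.547, 0.837, -0.0, 0.0]
contact_force: [0.9, -0.9, -0.4]
gripper_width: 85.4
grasp_force: 0.0
```

```bash
python3 - <<'E'
from mv import *
plan([665,-232,190],201.5)
E
```

```text
shift [-0.9796 -0.4921  0.1665] turn [-1.000e-04 -1.000e-04 -2.509e-01] clock 1.6 j6 0.05 pos [ 454.  -406.9  231.6] tool y yaw 156.3
shift [-0.9796 -0.4921  0.1665] turn [-1.000e-04  2.000e-04  7.491e-01] clock 1.6 j6 0.05 pos [ 454.  -406.9  231.6] tool y yaw 156.3
```

>>> {"name": "arm_command", "arguments": {
  "rows": [
    [[-0.98, -0.49, 0.16], [0, 0, -0.25]],
    [[-0.98, -0.49, 0.16], [0, 0, -0.25]],
    [[-0.98, -0.49, 0.16], [0, 0, -0.25]],
    [[-0.98, -0.49, 0.16], [0, 0, -0.25]],
    [[-0.98, -0.49, 0.16], [0, 0, -0.25]]
  ]
}}

```text
clock: 2.1
position: [645.1, -249.6, 195.1]
ee_rot: [0.816, -0.578, 0.0, 0.0]
contact_force: [0.1, -0.1, -1.4]
gripper_width: 85.4
grasp_force: 0.0
```

>>> {"name": "arm_command", "arguments": {
  "rows": [
    [[-0.1, -0.05, 0.0], [0, 0, -0.01]],
    [[-0.1, -0.05, 0.0], [0, 0, -0.01]]
  ]
}}

```text
clock: 2.3
position: [648.7, -219.7, 194.0]
ee_rot: [0.825, -0.566, -0.001, 0.0]
contact_force: [-0.4, -1.2, 0.2]
gripper_width: 85.2
grasp_force: 0.0
```

```bash
python3 - <<'E'
from mv import *
c,im,d=look('wrist','w1.png')
for q in ['file_grip','file_tip','file']:
    for r in arm.spot_in('wrist',q)[:2]:
        print(q,round(r['score'],2),np.round(r['position'],1),np.round(at_z(c,r['position'],7 if q!='file_tip' else 2.5),1))
plan([665,-232,190],201.5)
E
```

```text
file_grip 0.93 [268.8 172.8] [ 666.9 -230.5    7. ]
file_grip 0.75 [516.5 298.7] [ 324.4 -194.9    7. ]
file_tip 0.95 [513.9 301.2] [ 320.7 -189.3    2.5]
file_tip 0.7 [268.  169.5] [ 668.8 -232.7    2.5]
file 0.8 [265.  174.4] [ 670.  -227.5    7. ]
file 0.77 [513.4 300.5] [ 326.8 -191.3    7. ]
shift [ 0.0548 -0.0561  0.0221] turn [-0.0001 -0.0001 -0.0042] clock 2.5 j6 0.46 pos [ 647.  -224.2  195.5] tool y yaw -159.3
shift [ 0.0548 -0.0561  0.0221] turn [-1.000e-04  1.000e-04  9.958e-01] clock 2.5 j6 0.46 pos [ 647.  -224.2  195.5] tool y yaw -159.3
```

View pics/w1.png

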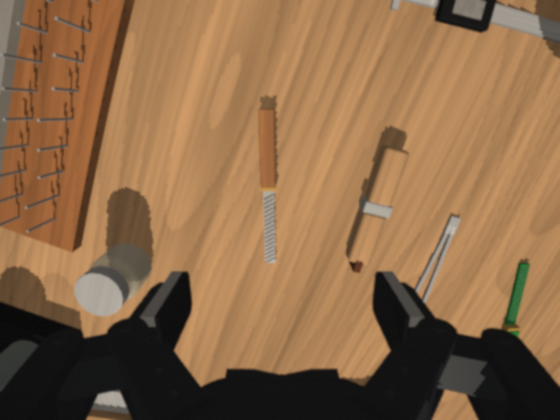

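```bash
python3 - <<'E'
from mv import *
c=arm.camera_info('wrist')
end=at_z(c,(267,108.5),14);tip=at_z(c,(270,262),5)
d=(tip-end)[:2];n=np.hypot(*d);u=d/n;yaw=np.degrees(np.arctan2(d[1],d[0]));g=(end[:2]+tip[:2])/2-16*u
print(end,tip,n,yaw,g)
print('fer',at_z(c,(268,188),14)); 
for uv in [(130,265),(127,250),(80,250)]: print(at_z(c,uv,0))
print('clamp',at_z(c,(380,205),12),at_z(c,(355,268),12))
plan([*g,70],yaw+90)
E
```

```text
[ 689.2007954  -295.33952169   14.        ] [ 628.28589968 -136.82130992    5.        ] 169.81945701870126 111.02061730568022 [ 664.48260939 -231.01563838]
fer [ 660.93209583 -220.81011611   14.        ]
[783.50314277 -70.08815119   0.        ]
[791.04058285 -88.25519793   0.        ]
[845.28591062 -67.14959091   0.        ]
clamp [ 541.60906682 -245.6854709    12.        ] [ 535.18272912 -167.51226421   12.        ]
shift [ 0.0502 -0.0555  0.5021] turn [-0.0001 -0.0001 -0.0016] clock 2.5 j6 0.46 pos [ 647.  -224.2  195.5] tool y yaw -159.3
shift [ 0.0502 -0.0555  0.5021] turn [-1.000e-04  1.000e-04  9.984e-01] clock 2.5 j6 0.46 pos [ 647.  -224.2  195.5] tool y yaw -159.3
```

>>> {"name": "arm_command", "arguments": {
  "rows": [
    [[0.05, -0.055, 0.2], [0, 0, -0.0016]],
    [[0.05, -0.055, 0.4], [0, 0, -0.0016]],
    [[0.05, -0.055, 0.6], [0, 0, -0.0016]],
    [[0.05, -0.055, 0.62], [0, 0, -0.0016]],
    [[0.05, -0.055, 0.62], [0, 0, -0.0016]]
  ]
}}

```text
clock: 3.0
position: [663.7, -231.4, 39.2]
ee_rot: [0.824, -0.566, -0.001, 0.001]
contact_force: [-0.4, -1.0, 0.7]
gripper_width: 85.1
grasp_force: 0.0
```

```bash
python3 - <<'E'
from mv import *
plan([664.5,-231,4],201)
E
```

```text
shift [-0.0002 -0.0041  0.1409] turn [0.0009 0.0003 0.0001] clock 3.0 j6 0.47 pos [ 663.7 -231.4   39.2] tool y yaw -159.0
shift [-0.0002 -0.0041  0.1409] turn [-4.000e-04  1.500e-03 -9.999e-01] clock 3.0 j6 0.47 pos [ 663.7 -231.4   39.2] tool y yaw -159.0
```

>>> {"name": "arm_command", "arguments": {
  "rows": [
    [[0, -0.004, 0.08], [0, 0, 0]],
    [[0, -0.004, 0.13], [0, 0, 0]],
    [[0, -0.004, 0.14], [0, 0, 0]],
    [[0, -0.004, 0.14], [0, 0, 0]]
  ]
}}

```text
clock: 3.4
position: [666.2, -230.1, 6.6]
ee_rot: [0.825, -0.566, 0.001, -0.0]
contact_force: [0.2, -0.3, 0.1]
gripper_width: 85.6
grasp_force: 0.0
```

>>> {"name": "arm_command", "arguments": {
  "rows": [
    [[0, 0, 0], [0, 0, 0]],
    [[0, 0, 0], [0, 0, 0]],
    [[0, 0, 0], [0, 0, 0]],
    [[0, 0, 0], [0, 0, 0]],
    [[0, 0, 0], [0, 0, 0]]
  ],
  "grip": 0
}}

```text
clock: 3.9
position: [666.0, -229.9, 5.8]
ee_rot: [0.825, -0.566, 0.0, -0.0]
contact_force: [2.2, -0.9, 0.6]
gripper_width: 14.0
grasp_force: 60.9
```

>>> {"name": "arm_command", "arguments": {
  "rows": [
    [[0, 0, -0.02], [0, 0, 0]],
    [[0, 0, -0.1], [0, 0, 0]],
    [[0, 0, -0.3], [0, 0, 0]],
    [[0, 0, -0.5], [0, 0, 0]],
    [[0, 0, -0.5], [0, 0, 0]]
  ]
}}

```text
clock: 4.4
position: [670.4, -231.3, 140.1]
ee_rot: [0.825, -0.565, 0.008, -0.003]
contact_force: [1.3, -0.2, -0.1]
gripper_width: 14.2
grasp_force: 60.1
```

```bash
python3 - <<'E'
from mv import *
c,im,d=look('wrist','w2.png')
s=arm.read_state();print(s['contact_force'],s['gripper_width'],s['wrist_torque'])
plan([485,100,190],106.5)
E
```

```text
[-0.19138212 -0.16478486 -1.53192712] 13.983041016331551 [ 0.00752936  0.03657853 -0.07148616]
shift [-1.4953  0.2057 -0.2266] turn [-0.0035  0.001   0.5256] clock 4.45 j6 0.47 pos [ 668.2 -230.3  135.8] tool y yaw -158.9
shift [-1.4953  0.2057 -0.2266] turn [-0.001  -0.0034 -0.4744] clock 4.45 j6 0.47 pos [ 668.2 -230.3  135.8] tool y yaw -158.9
```

View pics/w2.png

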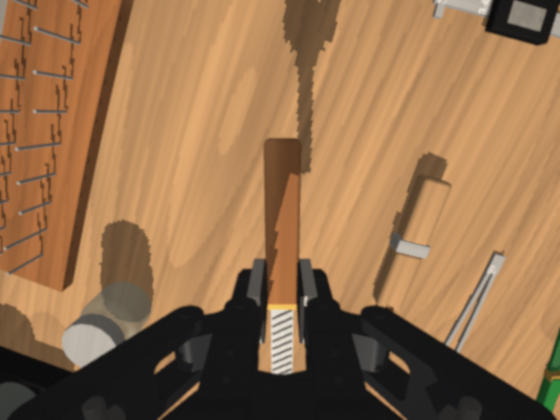

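File held across the handle near the ferrule (ferrule row 306, handle end (283,140)), tip toward the bottom of the image. Now I carry it to a position above the cassette, checking tilt from depth on the way.

>>> {"name": "arm_command", "arguments": {
  "rows": [
    [[-0.95, 0.13, -0.2], [0, 0, 0.25]],
    [[-0.95, 0.13, -0.2], [0, 0, 0.25]],
    [[-0.95, 0.13, -0.2], [0, 0, 0.25]],
    [[-0.95, 0.13, -0.2], [0, 0, 0.25]],
    [[-0.95, 0.13, -0.2], [0, 0, 0.25]]
  ]
}}

```text
clock: 4.95
position: [549.1, -20.8, 178.7]
ee_rot: [-0.565, 0.825, 0.001, -0.001]
contact_force: [0.0, 1.1, -1.4]
gripper_width: 13.9
grasp_force: 60.1
```

```bash
python3 - <<'E'
from mv import *
c,im,d=look('wrist')
s=arm.read_state();r=R.from_quat(s['ee_rot'])
for uv in [(280,150),(283,170),(283,200),(283,230),(283,290),(283,330),(283,365)]:
    P=at_d(c,uv,d); print(uv,None if P is None else np.round(r.inv().apply(P-s['position']),1))
plan([471.5,53,190],106.5)
c,im,d=look('top','top2.png')
for q in ['pinch_mid','catch_near_pad','catch_far_pad','empty_mid','brush']:
    for x in arm.spot_in('top',q)[:1]: print(q,x)
E
```

```text
(280, 150) [65.4 -3.2 -7.2]
(283, 170) [56.9 -1.9 -6.7]
(283, 200) [43.7 -1.8 -7.1]
(283, 230) [29.7 -1.8 -7.2]
(283, 290) [-1.4 -1.6 -6.8]
(283, 330) [-31.5  -1.5   1.9]
(283, 365) [-55.9  -1.4   2.4]
shift [-0.15    0.3832 -0.0369] turn [9.000e-04 1.000e-04 2.898e-01] clock 5.0 j6 -0.64 pos [547.1 -16.8 180.5] tool y yaw 158.7
shift [-0.15    0.3832 -0.0369] turn [-1.000e-04  1.000e-03 -7.102e-01] clock 5.0 j6 -0.64 pos [547.1 -16.8 180.5] tool y yaw 158.7
pinch_mid {'position': [218.2, 240.3], 'score': 0.77}
catch_near_pad {'position': [212.8, 237.7], 'score': 0.44}
catch_far_pad {'position': [206.6, 220.6], 'score': 0.45}
empty_mid {'position': [216.6, 238.8], 'score': 0.56}
brush {'position': [195.3, 230.4], 'score': 0.66}
```

>>> {"name": "arm_command", "arguments": {
  "rows": [
    [[-0.15, 0.33, 0.04], [0, 0, 0.29]],
    [[-0.15, 0.33, 0.04], [0, 0, 0.29]],
    [[-0.15, 0.33, 0.04], [0, 0, 0.29]],
    [[-0.15, 0.33, 0.04], [0, 0, 0.29]],
    [[-0.15, 0.33, 0.04], [0, 0, 0.29]]
  ]
}}

```text
clock: 5.8
position: [487.6, 41.4, 169.0]
ee_rot: [-0.233, 0.972, -0.0, -0.001]
contact_force: [-0.8, 0.6, -0.6]
gripper_width: 14.2
grasp_force: 60.1
```

>>> {"name": "arm_command", "arguments": {
  "rows": [
    [[0, 0, 0], [0, 0, 0.05]],
    [[0, 0, 0], [0, 0, 0.05]],
    [[0, 0, 0], [0, 0, 0.05]]
  ]
}}

```text
clock: 6.1
position: [487.6, 41.4, 169.1]
ee_rot: [-0.16, 0.987, -0.0, -0.001]
contact_force: [0.2, -0.3, -0.3]
gripper_width: 14.0
grasp_force: 60.1
```

```bash
python3 - <<'E'
from mv import *
c,im,d=look('wrist','w3.png')
for q in ['pinch_mid','catch_near_pad','catch_far_pad','empty_mid','brush']:
    for x in arm.spot_in('wrist',q)[:1]: print(q,x,np.round(at_d(c,x['position'],d),1))
plan([483.5,49,100],106.5)
E
```

```text
pinch_mid {'position': [351.2, 183.3], 'score': 0.95} [451.1  98.3  25.6]
catch_near_pad {'position': [281.2, 236.0], 'score': 0.33} [463.9  34.5 177.9]
catch_far_pad {'position': [345.0, 260.6], 'score': 0.93} [510.1 107.6  66. ]
empty_mid {'position': [353.1, 185.4], 'score': 0.64} [453.3 102.7  18.7]
brush {'position': [396.5, 245.9], 'score': 0.97} [493.2 161.6  32.4]
shift [0.0064 0.0313 0.2784] turn [-0.     -0.      0.0105] clock 6.4 j6 -1.67 pos [487.5  42.1 169.6] tool y yaw 108.4
shift [0.0064 0.0313 0.2784] turn [ 1.000e-04 -0.000e+00 -9.895e-01] clock 6.4 j6 -1.67 pos [487.5  42.1 169.6] tool y yaw 108.4
```

View pics/w3.png

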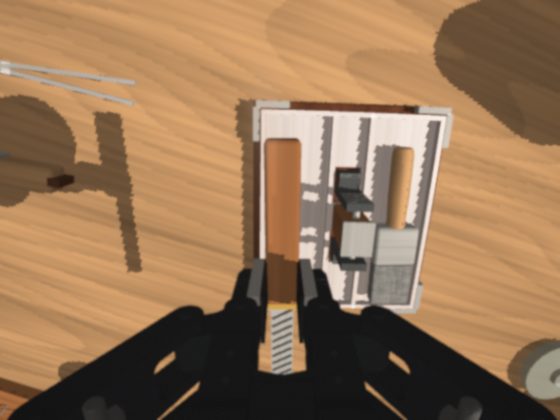

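```bash
python3 - <<'E'
from mv import *
c=arm.camera_info('wrist')
im=cv2.imread('pics/w3.png')
cv2.imwrite('pics/w3b.png',cv2.resize(im[90:330,235:475],None,fx=2.5,fy=2.5,interpolation=cv2.INTER_CUBIC))
for uv in [(262,110),(447,114),(415,307),(260,260)]: print(at_z(c,uv,20))
# post top
for uv in [(341,221),(375,221),(372,257),(340,257)]: print('post',at_z(c,uv,73))
E
```

```text
[415.49384299   1.18005387  20.        ]
[364.97867686 159.42882952  20.        ]
[556.52161517 219.45618052  20.        ]
[555.1225704   42.69099762  20.        ]
post [476.06643675  89.74557494  73.        ]
post [467.40925226 115.83602046  73.        ]
post [497.44804576 126.26395307  73.        ]
post [505.82517259 100.72556281  73.        ]
```

View pics/w3b.png

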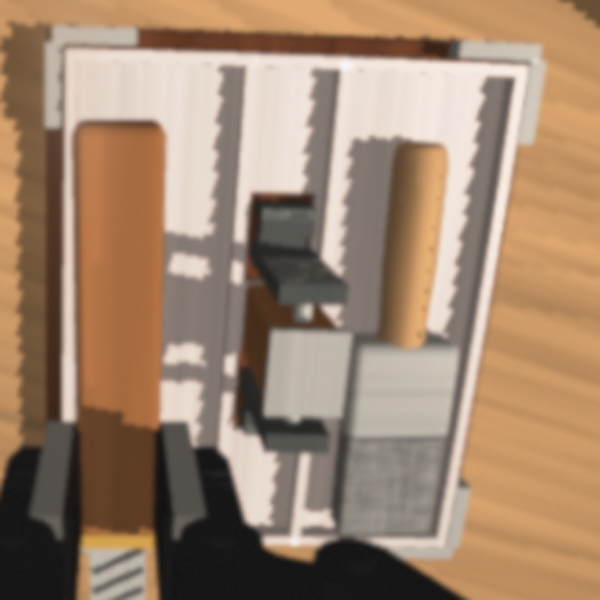

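```bash
python3 - <<'E'
from mv import *
c=arm.camera_info('wrist')
f=lambda u,v,z: at_z(c,(u/2.5+235,v/2.5+90),z)[:2]
A=f(65,48,20);B=f(528,68,20);C=f(455,545,20)
print(A,B,C,np.hypot(*(B-A)),np.hypot(*(C-B)))
yw=[np.degrees(np.arctan2(*(C-B)[::-1])),np.degrees(np.arctan2(*(B-A)[::-1]))-90]
print('yaw',yw,'centre',(A+C)/2)
# wall right edge dir / partition lines
print('post',np.mean([f(*p,73) for p in [(272,330),(350,335),(345,420),(263,418)]],0))
y=np.radians(np.mean(yw));ce=(A+C)/2;M=np.array([[np.cos(y),-np.sin(y)],[np.sin(y),np.cos(y)]])
for ct in [ce]:
    t=ct+M@[-15.5,-49]; print('target',t); plan([*t,60],np.degrees(y)+90)
E
```

```text
[4.15123104e+02 1.37790995e-01] [367.74041812 159.9774466 ] [557.00850239 222.1652276 ] 166.71482967514837 199.2228095048828
yaw [np.float64(18.188962684419042), np.float64(16.51187037952036)] centre [486.06580324 111.1515093 ]
post [487.47081126 109.36402931]
target [485.88360187  59.75873935]
shift [-0.0162  0.0691  0.4384] turn [-0.     -0.      0.0057] clock 6.4 j6 -1.67 pos [487.5  42.1 169.6] tool y yaw 108.4
shift [-0.0162  0.0691  0.4384] turn [ 1.000e-04 -0.000e+00 -9.943e-01] clock 6.4 j6 -1.67 pos [487.5  42.1 169.6] tool y yaw 108.4
```

```bash
python3 - <<'E'
from mv import *
def draw(c,im,ce,yaw,col,roi,s):
    y=np.radians(yaw);M=np.array([[np.cos(y),-np.sin(y)],[np.sin(y),np.cos(y)]])
    for L,W,z in [(100,83,20),(14,12,73),(108,91,8)]:
        P=[proj(c,[*(np.array(ce)+M@np.array([a*L,b*W])),z]) for a,b in [(1,1),(1,-1),(-1,-1),(-1,1)]]
        P=((np.array(P)-roi+.5)*s-.5)
        cv2.polylines(im,[np.round(P).astype(int)],True,col,1)
out=[]
for cam,fn,(x0,y0,w,h),s in [('top','top1.png',(165,180,100,100),4),('wrist','w3.png',(235,90,230,230),400/230)]:
    c=arm.camera_info(cam);im=cv2.imread('pics/'+fn)[y0:y0+h,x0:x0+w]
    im=cv2.resize(im,(400,400),interpolation=cv2.INTER_CUBIC)
    draw(c,im,(484.5,101),16.7,(0,0,255),(x0,y0),s);draw(c,im,(486,111),17.3,(0,255,0),(x0,y0),s);out.append(im)
cv2.imwrite('pics/ov.png',np.hstack(out))
s=arm.read_state();c=arm.camera_info('wrist');r=R.from_quat(s['ee_rot']);E=np.array(c['extrinsics'])
print(s['clock'],r.inv().apply(E[:3,3]-s['position']),r.inv().as_matrix()@E[:3,:3])
E
```

```text
6.4 [  77.97806168    1.05175216 -142.89142607] [[ 3.90321829e-04 -9.52819711e-01 -3.03536563e-01]
 [ 9.99999636e-01  1.41459179e-04  8.41864289e-04]
 [-7.59206856e-04 -3.03536781e-01  9.52819419e-01]]
```

View pics/ov.png

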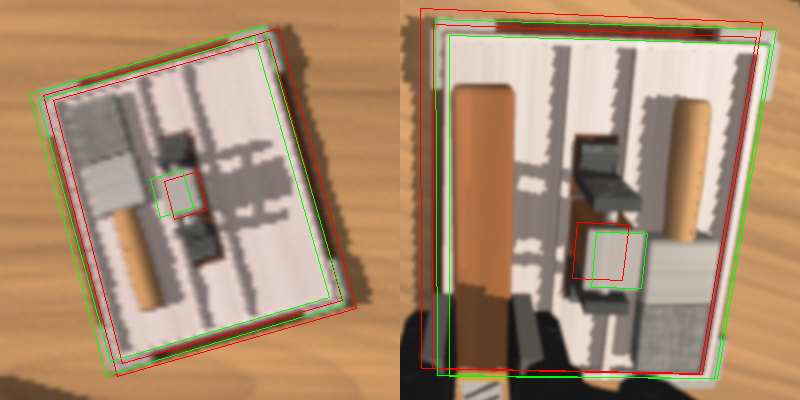

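>>> {"name": "arm_command", "arguments": {
  "rows": [
    [[-0.014, 0.067, 0.15], [0, 0, 0.007]],
    [[-0.014, 0.067, 0.3], [0, 0, 0.007]],
    [[-0.014, 0.067, 0.45], [0, 0, 0.007]],
    [[-0.014, 0.067, 0.49], [0, 0, 0.007]],
    [[-0.014, 0.067, 0.49], [0, 0, 0.007]]
  ]
}}

```text
clock: 6.9
position: [484.9, 58.8, 46.1]
ee_rot: [-0.149, 0.989, -0.001, -0.002]
contact_force: [-0.0, 0.4, -0.6]
gripper_width: 14.0
grasp_force: 60.1
```

```bash
python3 - <<'E'
from mv import *
c,im,d=look('wrist','w4.png')
t=look('top','top3.png')[1]
cv2.imwrite('pics/v4.png',np.hstack([cv2.resize(im,None,fx=.857,fy=.857),cv2.resize(t[180:280,165:255],(324,360),interpolation=cv2.INTER_CUBIC)]))
plan([485.9,59,19],107)
s=arm.read_state();print(s['contact_force'])
E
```

```text
shift [ 0.0048 -0.0013  0.1179] turn [-0.      0.0008  0.0008] clock 7.0 j6 -1.73 pos [486.9  59.6  48.5] tool y yaw 107.1
shift [ 0.0048 -0.0013  0.1179] turn [-1.300e-03 -1.000e-04 -9.992e-01] clock 7.0 j6 -1.73 pos [486.9  59.6  48.5] tool y yaw 107.1
[-0.02914165 -1.13173394 -0.63043028]
```

View pics/v4.png

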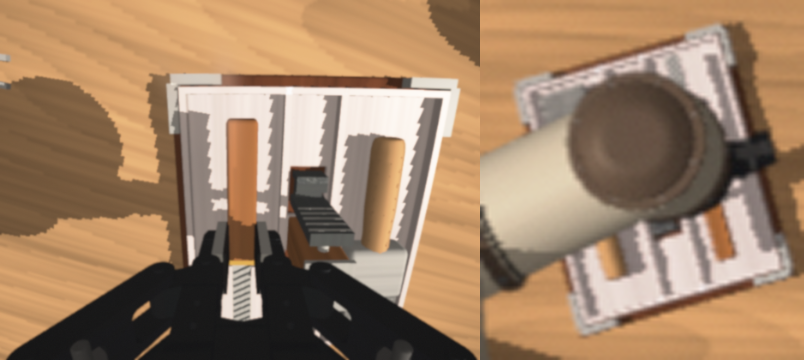

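>>> {"name": "arm_command", "arguments": {
  "rows": [
    [[0.002, 0, 0.05], [0, 0, 0]],
    [[0.002, 0, 0.1], [0, 0, 0]],
    [[0.002, 0, 0.1], [0, 0, 0]],
    [[0.002, 0, 0.1], [0, 0, 0]]
  ]
}}

```text
clock: 7.4
position: [488.5, 59.9, 25.3]
ee_rot: [-0.149, 0.989, 0.001, 0.004]
contact_force: [3.2, -3.0, 3.9]
gripper_width: 13.4
grasp_force: 68.0
```

>>> {"name": "arm_command", "arguments": {
  "rows": [
    [[0, 0, 0.004], [0, 0, 0]],
    [[0, 0, 0.008], [0, 0, 0]],
    [[0, 0, 0.008], [0, 0, 0]]
  ]
}}

```text
clock: 7.7
position: [488.7, 60.0, 25.0]
ee_rot: [-0.15, 0.989, 0.001, 0.005]
contact_force: [-1.7, -3.8, 20.4]
gripper_width: 14.0
grasp_force: 70.0
```

>>> {"name": "arm_command", "arguments": {
  "rows": [
    [[0, 0, -0.03], [0, 0, 0]],
    [[0, 0, -0.08], [0, 0, 0]],
    [[0, 0, -0.08], [0, 0, 0]],
    [[0, 0, -0.08], [0, 0, 0]]
  ]
}}

```text
clock: 8.1
position: [485.2, 59.3, 40.7]
ee_rot: [-0.149, 0.989, 0.0, 0.001]
contact_force: [-0.4, 0.5, -1.0]
gripper_width: 13.2
grasp_force: 64.9
```

```bash
python3 - <<'E'
from mv import *
s=arm.read_state();c,im,d=look('wrist','w5.png')
print(s['clock'],s['position'],s['ee_rot'],s['contact_force'],s['gripper_width'])
r=R.from_quat(s['ee_rot']);f=lambda P:np.round(r.inv().apply(P-s['position']),1)
for uv in [(283,150),(283,170),(283,200),(283,230),(283,330),(283,360)]:
    print('file',uv,f(at_d(c,uv,d)))
# column profile of depth along compartment, cols left/right of the file, in world z
for col in (235,320):
    print(col,[(v,*np.round(at_d(c,(col,v),d),0)) for v in range(90,215,8)])
print('row150',[(u,*np.round(at_d(c,(u,150),d),0)) for u in range(195,360,7)])
sc,si,sd=look('scene','scene5.png')
cv2.imwrite('pics/v5.png',np.hstack([cv2.resize(im[60:410,180:480],(430,500),interpolation=cv2.INTER_CUBIC),cv2.resize(si[180:265,300:380],(370,393),interpolation=cv2.INTER_CUBIC) if False else cv2.resize(si[180:280,300:374],(370,500),interpolation=cv2.INTER_CUBIC)]))
E
```

```text
8.1 [485.16472117  59.25191695  40.67337013] [-1.48500355e-01  9.88912116e-01  3.20751225e-04  6.07757999e-04] [-0.3639337   0.51867663 -0.98711222] 13.227506763101749
file (283, 150) [63.4  1.7 -9. ]
file (283, 170) [55.   1.7 -9.1]
file (283, 200) [41.7  1.7 -8.6]
file (283, 230) [27.7  1.8 -8.9]
file (283, 330) [-33.6   1.9   0.2]
file (283, 360) [-54.3   2.    0.5]
235 [(90, np.float64(406.0), np.float64(12.0), np.float64(19.0)), (98, np.float64(410.0), np.float64(12.0), np.float64(9.0)), (106, np.float64(413.0), np.float64(14.0), np.float64(20.0)), (114, np.float64(417.0), np.float64(14.0), np.float64(12.0)), (122, np.float64(421.0), np.float64(15.0), np.float64(12.0)), (130, np.float64(425.0), np.float64(16.0), np.float64(12.0)), (138, np.float64(429.0), np.float64(17.0), np.float64(12.0)), (146, np.float64(433.0), np.float64(19.0), np.float64(12.0)), (154, np.float64(437.0), np.float64(20.0), np.float64(12.0)), (162, np.float64(442.0), np.float64(21.0), np.float64(12.0)), (170, np.float64(446.0), np.float64(22.0), np.float64(12.0)), (178, np.float64(450.0), np.float64(23.0), n
[... 2052 characters left out ...]
np.float64(50.0)), (286, np.float64(424.0), np.float64(43.0), np.float64(50.0)), (293, np.float64(423.0), np.float64(46.0), np.float64(49.0)), (300, np.float64(422.0), np.float64(49.0), np.float64(48.0)), (307, np.float64(424.0), np.float64(56.0), np.float64(12.0)), (314, np.float64(423.0), np.float64(60.0), np.float64(12.0)), (321, np.float64(422.0), np.float64(63.0), np.float64(12.0)), (328, np.float64(421.0), np.float64(67.0), np.float64(12.0)), (335, np.float64(419.0), np.float64(69.0), np.float64(20.0)), (342, np.float64(419.0), np.float64(74.0), np.float64(12.0)), (349, np.float64(417.0), np.float64(77.0), np.float64(12.0)), (356, np.float64(416.0), np.float64(81.0), np.float64(12.0))]
```

View pics/v5.png

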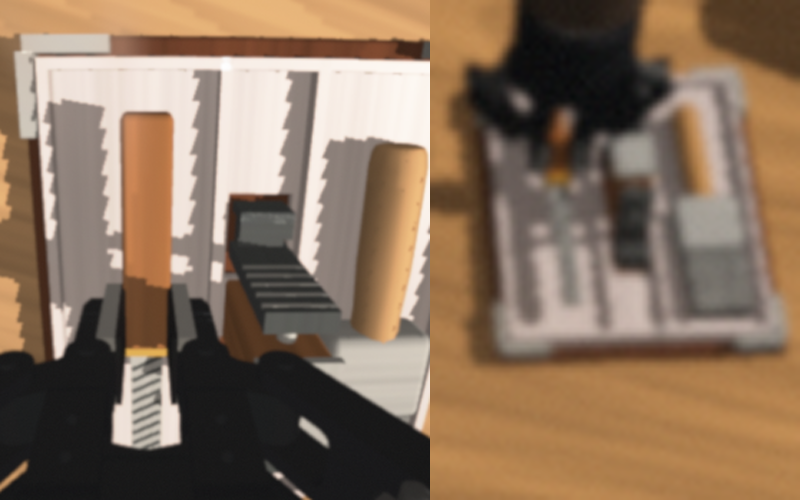

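```bash
python3 - <<'E'
from mv import *
s=arm.read_state();c,im,d=look('wrist')
r=R.from_quat(s['ee_rot']);E=np.array(c['extrinsics'])
v,u=np.mgrid[0:420,0:560];uv=np.c_[u.ravel(),v.ravel()].astype(float)[:,None]
n=cv2.undistortPoints(uv,K(c),np.array([c['k1'],0,0,0.]))[:,0]
D=d.ravel();ok=D>0
P=np.c_[n,np.ones(len(n))][ok]*D[ok,None]
P=P@E[:3,:3].T+E[:3,3];T=r.inv().apply(P-s['position'])
for z0 in range(-110,5,8):
    m=(T[:,2]>z0)&(T[:,2]<=z0+8)&(T[:,0]<25)&(T[:,0]>-60)
    L=T[m&(T[:,1]<0)]
    Rr=T[m&(T[:,1]>0)]
    print(z0,len(L),np.round(np.percentile(L[:,1],[1,50]),0) if len(L) else '',np.round(np.percentile(Rr[:,1],[50,99]),0) if len(Rr) else '', np.round(np.percentile(L[:,0],[5,95])) if len(L) else '')
# post top
W=P[(np.abs(P[:,2]-73)<3)&(np.hypot(P[:,0]-486,P[:,1]-110)<40)];print('post pts',len(W),W.min(0),W.max(0))
print(s['position'],s['wrist_torque'])
E
```

```text
-110 0   
-102 637 [-18. -12.] [15. 58.] [19. 21.]
-94 3840 [-62. -42.] [28. 64.] [10. 19.]
-86 4366 [-58. -41.] [26. 61.] [ 5. 18.]
-78 4015 [-53. -39.] [41. 55.] [-6. 18.]
-70 2221 [-49. -35.] [38. 51.] [-10.  18.]
-62 3040 [-43. -31.] [33. 45.] [-8. 13.]
-54 1443 [-39. -23.] [25. 42.] [-7. 14.]
-46 516 [-32. -13.] [15. 34.] [-3. 14.]
-38 464 [-19.  -7.] [44. 59.] [-9. 12.]
-30 331 [-19. -11.] [41. 57.] [ 1. 12.]
-22 305 [-19. -11.] [39. 57.] [ 1. 12.]
-14 1210 [-18.  -4.] [ 7. 56.] [-12.  23.]
-6 544 [-11.  -3.] [ 6. 56.] [-58. -21.]
2 1 [-1. -1.] [ 94. 114.] [-54. -54.]
post pts 1060 [454.30904831  72.5347921   70.00363824] [515.55586887 123.1613042   74.73826863]
[484.65297117  58.98056687  39.87593995] [ 0.02995002 -0.03060316 -0.04681201]
```

The depth profile explains the contact. At post-top height the finger linkage is about 40 mm half-width, so it meets the post. I'll set the file on the clear bench beside the cassette, slide the grip back along the handle to about x = -57, and place it from there, clear of the post.

>>> {"name": "arm_command", "arguments": {
  "rows": [
    [[0, -0.02, -0.12], [0, 0, 0]],
    [[0.01, -0.2, -0.12], [0, 0, 0]],
    [[0.014, -0.4, -0.1], [0, 0, 0]],
    [[0.014, -0.58, -0.05], [0, 0, 0]],
    [[0.014, -0.58, 0.04], [0, 0, 0]]
  ]
}}

```text
clock: 8.75
position: [526.6, -84.6, 30.3]
ee_rot: [-0.146, 0.989, -0.0, 0.002]
contact_force: [-0.1, 0.0, -0.7]
gripper_width: 13.9
grasp_force: 64.9
```

>>> {"name": "arm_command", "arguments": {
  "rows": [
    [[0, 0, 0.06], [0, 0, 0]],
    [[0, 0, 0.075], [0, 0, 0]],
    [[0, 0, 0.075], [0, 0, 0]],
    [[0, 0, 0.075], [0, 0, 0]]
  ]
}}

```text
clock: 9.15
position: [524.8, -80.2, 11.9]
ee_rot: [-0.149, 0.989, -0.0, 0.0]
contact_force: [-0.2, 0.5, -0.7]
gripper_width: 13.5
grasp_force: 64.9
```

Bottom of the file should be about 6 mm up; lower to contact.

>>> {"name": "arm_command", "arguments": {
  "rows": [
    [[0, 0, 0.012], [0, 0, 0]],
    [[0, 0, 0.02], [0, 0, 0]],
    [[0, 0, 0.024], [0, 0, 0]],
    [[0, 0, 0.024], [0, 0, 0]]
  ]
}}

```text
clock: 9.55
position: [524.4, -80.4, 5.7]
ee_rot: [-0.149, 0.989, 0.0, 0.0]
contact_force: [-0.4, 0.6, 0.2]
gripper_width: 14.0
grasp_force: 65.1
```

>>> {"name": "arm_command", "arguments": {
  "rows": [
    [[0, 0, 0.004], [0, 0, 0]],
    [[0, 0, 0.004], [0, 0, 0]]
  ]
}}

```text
clock: 9.75
position: [524.4, -80.4, 5.6]
ee_rot: [-0.149, 0.989, -0.0, 0.0]
contact_force: [-2.7, 1.3, 7.7]
gripper_width: 14.0
grasp_force: 66.1
```

>>> {"name": "arm_command", "arguments": {
  "rows": [
    [[0, 0, 0], [0, 0, 0]],
    [[0, 0, 0], [0, 0, 0]],
    [[0.03, 0, 0], [0, 0, 0]],
    [[0.1, 0, 0], [0, 0, 0]],
    [[0.16, 0, 0], [0, 0, 0]]
  ],
  "grip": 0.4
}}

```text
clock: 10.25
position: [484.7, -92.7, 4.0]
ee_rot: [-0.148, 0.989, 0.0, -0.001]
contact_force: [0.4, 0.0, -0.1]
gripper_width: 34.3
grasp_force: 0.0
```

>>> {"name": "arm_command", "arguments": {
  "rows": [
    [[0, 0, 0], [0, 0, 0]],
    [[0, 0, 0], [0, 0, 0]],
    [[0, 0, 0], [0, 0, 0]],
    [[0, 0, 0], [0, 0, 0]],
    [[0, 0, 0], [0, 0, 0]]
  ],
  "grip": 0
}}

```text
clock: 10.75
position: [486.7, -92.3, 4.5]
ee_rot: [-0.149, 0.989, -0.0, 0.0]
contact_force: [0.2, -0.7, 2.6]
gripper_width: 14.0
grasp_force: 58.9
```

>>> {"name": "arm_command", "arguments": {
  "rows": [
    [[0, 0, -0.01], [0, 0, 0]],
    [[0, 0, -0.05], [0, 0, 0]],
    [[0, 0, -0.12], [0, 0, 0]],
    [[0, 0, -0.2], [0, 0, 0]],
    [[0, 0, -0.2], [0, 0, 0]]
  ]
}}

```text
clock: 11.25
position: [488.4, -92.1, 57.3]
ee_rot: [-0.149, 0.989, -0.0, 0.003]
contact_force: [-0.1, 0.5, -1.0]
gripper_width: 14.1
grasp_force: 58.6
```

```bash
cat > fl.py <<'E'
from mv import *
s=arm.read_state();c,im,d=look('wrist')
r=R.from_quat(s['ee_rot']);f=lambda P:np.round(r.inv().apply(P-s['position']),1)
print(s['clock'],np.round(s['position'],1),np.round(s['ee_rot'],3),np.round(s['contact_force'],1),s['gripper_width'])
for v in range(150,400,20):
    P=at_d(c,(282,v),d); print(v,im[v,282],None if P is None else f(P))
E
python3 fl.py
```

```text
11.25 [488.4 -92.1  57.3] [-0.149  0.989 -0.     0.003] [-0.1  0.5 -1. ] 14.089517791002233
150 [114 168 221] [56.3  1.4 56.6]
170 [112 166 220] [43.7  1.4 56.8]
190 [117 174 226] [30.7  1.4 56.7]
210 [109 162 215] [17.2  1.4 56.7]
230 [39 63 95] [25.6  1.3 -3.3]
250 [ 66 113 176] [18.2  1.3 -9.7]
270 [39 64 99] [  8.2   1.3 -10. ]
290 [38 63 97] [-2.8  1.3 -9.6]
310 [ 64 110 171] [-13.8   1.3 -10. ]
330 [ 65 109 170] [-25.7   1.3  -9.9]
350 [ 65 109 170] [-38.2   1.4  -9.9]
370 [ 63 109 169] [-51.7   1.4  -9.7]
390 [22 22 23] [ 11.6   1.2 -81.4]
```

>>> {"name": "arm_command", "arguments": {
  "rows": [
    [[0.003, 0.2, 0], [0, 0, 0]],
    [[0.003, 0.4, 0], [0, 0, 0]],
    [[0.003, 0.56, 0], [0, 0, 0]],
    [[0.003, 0.56, 0], [0, 0, 0]],
    [[0.003, 0.56, 0.06], [0, 0, 0]]
  ]
}}

```text
clock: 11.8
position: [445.1, 42.8, 40.2]
ee_rot: [-0.15, 0.989, 0.0, 0.002]
contact_force: [-0.3, -0.4, -1.1]
gripper_width: 14.1
grasp_force: 58.9
```

>>> {"name": "arm_command", "arguments": {
  "rows": [
    [[0, 0, 0.02], [0, 0, 0]],
    [[0, 0, 0.02], [0, 0, 0]],
    [[0, 0, 0.02], [0, 0, 0]]
  ]
}}

```text
clock: 12.1
position: [444.3, 40.7, 34.3]
ee_rot: [-0.148, 0.989, -0.0, -0.0]
contact_force: [0.7, 0.7, -0.5]
gripper_width: 14.1
grasp_force: 58.9
```

```bash
cat > rel.py <<'E'
from mv import *
s=arm.read_state();c,im,d=look('wrist','w6.png')
r=R.from_quat(s['ee_rot']);E=np.array(c['extrinsics'])
print(s['clock'],np.round(s['position'],1),np.round(s['contact_force'],1))
v,u=np.mgrid[0:420,0:560];uv=np.c_[u.ravel(),v.ravel()].astype(float)[:,None]
n=cv2.undistortPoints(uv,K(c),np.array([c['k1'],0,0,0.]))[:,0]
D=d.ravel();P=np.c_[n,np.ones(len(n))]*D[:,None]
P=(P@E[:3,:3].T+E[:3,3]).reshape(420,560,3)
T=r.inv().apply(P.reshape(-1,3)-s['position']).reshape(420,560,3)
E
cat rel.py > rel6.py; cat >> rel6.py <<'E'
for row in (130,150,170):
    m=(np.abs(P[row,:,2]-20)<2); print(row,'rim',[(int(k),*np.round(T[row,k,:2],1)) for k in np.where(m)[0]][::2])
m=np.abs(T[...,2]+10)<2.5; m&=np.abs(T[...,1])<14; print('file y',np.percentile(T[m][:,1],[2,50,98]),'x',np.percentile(T[m][:,0],[1,99]))
for col in (240,330):
    m=(np.abs(P[:,col,2]-20)<2); print(col,'near rim',[(int(k),*np.round(T[k,col,:2],1)) for k in np.where(m)[0] if k<300])
E
python3 rel6.py
```

```text
12.1 [444.3  40.7  34.3] [ 0.7  0.7 -0.5]
130 rim []
150 rim []
170 rim []
file y [-6.78012575  0.85810538  8.89262549] x [-52.63498246  25.35115504]
240 near rim [(177, np.float64(47.2), np.float64(-20.0)), (179, np.float64(46.2), np.float64(-20.0)), (180, np.float64(45.7), np.float64(-20.0)), (181, np.float64(45.1), np.float64(-20.1)), (182, np.float64(44.6), np.float64(-20.1)), (183, np.float64(44.0), np.float64(-20.2)), (184, np.float64(43.6), np.float64(-20.1)), (185, np.float64(43.0), np.float64(-20.2)), (186, np.float64(42.7), np.float64(-20.1)), (191, np.float64(40.1), np.float64(-20.2)), (192, np.float64(39.7), np.float64(-20.1)), (193, np.float64(39.1), np.float64(-20.2)), (194, np.float64(39.0), np.float64(-20.0)), (195, np.float64(37.9), np.float64(-20.3)), (196, np.float64(37.9), np.float64(-20.0)), (197, np.float64(37.5), np.float64(-20.0)), (198, np.float64(36.6), np.float64(-20.2)), (199, np.float64(35.8), np.float64(-20.4))]
330 near rim [(192, np.float64(40.0), np.float64(25.7)), (193, np.float64(39.3), np.float64(25.8)), (194, np.float64(38.8), np.float64(25.8)), (195, np.float64(38.3), np.float64(25.9)), (196, np.float64(37.6), np.float64(26.0)), (197, np.float64(37.2), np.float64(25.9)), (198, np.float64(37.0), np.float64(25.7)), (199, np.float64(36.2), np.float64(25.9))]
```

```bash
sed -i "s/(130,150,170)/(215,235)/" rel6.py; python3 rel6.py | grep -v near
```

```text
12.15 [444.5  40.8  34.5] [-0.1 -0.4 -0.8]
215 rim [(207, np.float64(26.9), np.float64(-38.2)), (209, np.float64(26.7), np.float64(-37.3)), (211, np.float64(26.7), np.float64(-36.3)), (213, np.float64(26.9), np.float64(-35.1)), (215, np.float64(26.7), np.float64(-34.2)), (221, np.float64(27.8), np.float64(-30.3)), (223, np.float64(27.7), np.float64(-29.3)), (225, np.float64(27.5), np.float64(-28.4)), (227, np.float64(27.7), np.float64(-27.2)), (342, np.float64(27.2), np.float64(32.9)), (344, np.float64(27.4), np.float64(33.8)), (346, np.float64(27.2), np.float64(35.0)), (348, np.float64(27.6), np.float64(35.8)), (404, np.float64(26.8), np.float64(66.4)), (406, np.float64(27.4), np.float64(66.7)), (408, np.float64(27.8), np.float64(67.2)), (410, np.float64(27.6), np.float64(68.6)), (412, np.float64(27.5), np.float64(69.8)), (518, np.float64(27.0), np.float64(129.9)), (520, np.float64(27.1), np.float64(130.9)), (522, np.float64(27.5), np.float64(130.9)), (524, np.float64(27.7), np.float64(131.5)), (526, np.float64(27.4), np.float64(133.6)), (528, np.float64(27.3), np.float64(135.0)), (
[... 605 characters left out ...]
float64(35.0)), (347, np.float64(16.4), np.float64(36.0)), (402, np.float64(15.6), np.float64(66.5)), (404, np.float64(16.0), np.float64(67.1)), (406, np.float64(15.9), np.float64(68.3)), (408, np.float64(16.2), np.float64(69.1)), (410, np.float64(16.1), np.float64(70.3)), (514, np.float64(15.1), np.float64(130.7)), (516, np.float64(15.9), np.float64(130.3)), (518, np.float64(15.5), np.float64(132.3)), (520, np.float64(15.7), np.float64(133.0)), (522, np.float64(15.8), np.float64(134.0)), (525, np.float64(15.2), np.float64(137.1)), (529, np.float64(15.3), np.float64(139.2)), (531, np.float64(15.2), np.float64(140.6))]
file y [-6.69940094  1.32861899  8.93042416] x [-52.71211935  25.36622524]
```

>>> {"name": "arm_command", "arguments": {
  "rows": [
    [[0, 0.006, 0.02], [0, 0, 0]],
    [[0, 0.006, 0.045], [0, 0, 0]],
    [[0, 0.006, 0.06], [0, 0, 0]],
    [[0, 0.006, 0.06], [0, 0, 0]],
    [[0, 0.006, 0.06], [0, 0, 0]]
  ]
}}

```text
clock: 12.7
position: [443.7, 42.7, 19.2]
ee_rot: [-0.149, 0.989, -0.0, -0.0]
contact_force: [0.2, -0.5, -1.8]
gripper_width: 14.3
grasp_force: 58.9
```

>>> {"name": "arm_command", "arguments": {
  "rows": [
    [[0, 0, 0.004], [0, 0, 0]],
    [[0, 0, 0.008], [0, 0, 0]],
    [[0, 0, 0.008], [0, 0, 0]]
  ]
}}

```text
clock: 13.0
position: [443.7, 42.7, 17.4]
ee_rot: [-0.149, 0.989, 0.0, -0.0]
contact_force: [0.2, -0.5, -1.0]
gripper_width: 13.6
grasp_force: 58.9
```

>>> {"name": "arm_command", "arguments": {
  "rows": [
    [[0, 0, 0.004], [0, 0, 0]],
    [[0, 0, 0.006], [0, 0, 0]],
    [[0, 0, 0.006], [0, 0, 0]]
  ]
}}

```text
clock: 13.3
position: [443.9, 42.7, 16.5]
ee_rot: [-0.149, 0.989, -0.0, 0.0]
contact_force: [-2.5, -0.1, 5.0]
gripper_width: 14.3
grasp_force: 59.6
```

>>> {"name": "arm_command", "arguments": {
  "rows": [
    [[0, 0, 0], [0, 0, 0]],
    [[0, 0, 0], [0, 0, 0]],
    [[0, 0, 0], [0, 0, 0]]
  ],
  "grip": 0.28
}}

```text
clock: 13.6
position: [443.9, 42.7, 15.9]
ee_rot: [-0.149, 0.989, 0.0, 0.0]
contact_force: [-0.2, 0.1, 1.0]
gripper_width: 24.0
grasp_force: 0.0
```

>>> {"name": "arm_command", "arguments": {
  "rows": [
    [[0, 0, -0.05], [0, 0, 0]],
    [[0, 0, -0.2], [0, 0, 0]],
    [[0, 0, -0.4], [0, 0, 0]],
    [[0, 0, -0.6], [0, 0, 0]],
    [[0, 0, -0.6], [0, 0, 0]]
  ]
}}

```text
clock: 14.1
position: [448.2, 44.2, 172.7]
ee_rot: [-0.149, 0.989, 0.001, 0.008]
contact_force: [0.4, 0.5, -0.2]
gripper_width: 24.2
grasp_force: 0.0
```

```bash
python3 - <<'E'
from mv import *
plan([486.9,106.6,140],16.8)
E
```

```text
shift [-0.2195  0.1927  0.1344] turn [0.0041 0.0038 0.5021] clock 14.1 j6 -1.74 pos [448.2  44.2 172.7] tool y yaw 107.2
shift [-0.2195  0.1927  0.1344] turn [-0.0038  0.0041 -0.4979] clock 14.1 j6 -1.74 pos [448.2  44.2 172.7] tool y yaw 107.2
```

>>> {"name": "arm_command", "arguments": {
  "rows": [
    [[-0.21, 0.19, 0.0], [0, 0, -0.24]],
    [[-0.21, 0.19, 0.0], [0, 0, -0.24]],
    [[-0.21, 0.19, 0.0], [0, 0, -0.24]],
    [[-0.21, 0.19, 0.0], [0, 0, -0.24]],
    [[-0.21, 0.19, 0.0], [0, 0, -0.24]]
  ],
  "grip": 1
}}

```text
clock: 14.6
position: [479.7, 103.7, 165.0]
ee_rot: [-0.503, 0.864, 0.0, -0.001]
contact_force: [0.9, 0.6, 0.2]
gripper_width: 85.5
grasp_force: 0.0
```

>>> {"name": "arm_command", "arguments": {
  "rows": [
    [[0, 0, 0.0], [0, 0, -0.24]],
    [[0, 0, 0.0], [0, 0, -0.24]],
    [[0, 0, 0.0], [0, 0, -0.24]],
    [[0, 0, 0.0], [0, 0, -0.24]],
    [[0, 0, 0.0], [0, 0, -0.24]]
  ]
}}

```text
clock: 15.1
position: [479.7, 103.4, 165.2]
ee_rot: [0.785, -0.62, -0.0, 0.0]
contact_force: [0.7, 0.0, -0.6]
gripper_width: 85.6
grasp_force: 0.0
```

>>> {"name": "arm_command", "arguments": {
  "rows": [
    [[0, 0, 0.0], [0, 0, -0.018]],
    [[0, 0, 0.0], [0, 0, -0.018]],
    [[0, 0, 0.0], [0, 0, -0.018]]
  ]
}}

```text
clock: 15.4
position: [479.8, 103.4, 165.4]
ee_rot: [0.8, -0.6, -0.0, 0.0]
contact_force: [0.1, 0.5, 0.1]
gripper_width: 85.7
grasp_force: 0.0
```

```bash
cat rel.py > rel7.py; cat >> rel7.py <<'E'
# centre: fit rim (z~20) points within tray by rotating bbox
q=P.reshape(-1,3); m=(np.hypot(q[:,0]-487,q[:,1]-107)<150)
zz=np.round(q[:,2]);
rim=q[m&(np.abs(q[:,2]-20)<1.5)]
top=q[m&(np.hypot(q[:,0]-487,q[:,1]-107)<50)&(np.abs(q[:,2]-73)<2)]
cat=q[m&(np.hypot(q[:,0]-487,q[:,1]-107)<50)&(np.abs(q[:,2]-70)<1.5)]
print(len(rim),len(top))
(cx,cy),(w,h),a=cv2.minAreaRect(rim[:,:2].astype(np.float32)); print('rim rect',cx,cy,w,h,a)
(cx,cy),(w,h),a=cv2.minAreaRect(top[:,:2].astype(np.float32)); print('post rect',cx,cy,w,h,a)
rot=R.from_euler('z',-16.8,degrees=True)
t=rot.apply(q-np.array([487,107,0]))
for zlo,zhi in [(60,66),(66,69),(69,72),(72,75)]:
    k=m&(q[:,2]>zlo)&(q[:,2]<zhi)&(np.hypot(t[:,0],t[:,1])<45)
    if k.sum()>5: print(zlo,k.sum(),'x',np.round(np.percentile(t[k,0],[1,50,99]),1),'y',np.round(np.percentile(t[k,1],[1,50,99]),1))
# long walls: rim points across tray
for nm,ax,lo in [('x walls',0,1),('y walls',1,0)]:
    k=m&(np.abs(q[:,2]-20)<1.5)&(np.abs(t[:,0])<105)&(np.abs(t[:,1])<88)
    h,e=np.histogram(t[k,ax],bins=np.arange(-106,107,2)); print(nm,[(int(e[i]),int(h[i])) for i in range(len(h)) if h[i]>60])
cv2.imwrite('pics/w7.png',im)
plan([486.9,106.6,140],196.8)
E
python3 rel7.py
```

```text
15.4 [479.8 103.4 165.4] [0.1 0.5 0.1]
5486 1303
rim rect 486.6347961425781 107.37740325927734 214.9947052001953 180.63494873046875 16.786222457885742
post rect 486.3821105957031 107.55488586425781 59.383792877197266 26.412487030029297 16.471263885498047
60 249 x [-28.9  -0.8  28.6] y [-11.2  -1.6  10. ]
66 44 x [-30.1  17.3  28.8] y [-11.3  -9.9  10.1]
69 498 x [-30.1  -3.7  29.7] y [-12.2  -0.1  11.7]
72 1198 x [-14.9  -0.6  14.5] y [-12.    0.4  13.7]
x walls [(-102, 95), (-100, 332), (-98, 342), (-96, 65), (94, 169), (96, 332), (98, 261)]
y walls [(-88, 71), (-86, 62), (-84, 129), (-82, 506), (-80, 437), (-20, 79), (-18, 439), (-16, 420), (14, 76), (16, 272), (18, 210), (78, 243), (80, 308), (82, 222)]
shift [-0.0043 -0.0306  0.1022] turn [ 0.0002 -0.     -0.0033] clock 15.45 j6 -0.26 pos [479.9 103.4 165.6] tool y yaw -163.8
shift [-0.0043 -0.0306  0.1022] turn [-0.000e+00 -3.000e-04  9.967e-01] clock 15.45 j6 -0.26 pos [479.9 103.4 165.6] tool y yaw -163.8
```

>>> {"name": "arm_command", "arguments": {
  "rows": [
    [[-0.0065, -0.035, 0.15], [0, 0, -0.003]],
    [[-0.0065, -0.035, 0.3], [0, 0, -0.003]],
    [[-0.0065, -0.035, 0.34], [0, 0, -0.003]],
    [[-0.0065, -0.035, 0.34], [0, 0, -0.003]],
    [[-0.0065, -0.035, 0.34], [0, 0, -0.003]]
  ]
}}

```text
clock: 15.95
position: [488.9, 107.9, 82.1]
ee_rot: [0.803, -0.596, 0.001, -0.001]
contact_force: [0.1, -0.2, 0.5]
gripper_width: 85.6
grasp_force: 0.0
```

```bash
cat rel.py > r8.py; cat >> r8.py <<'E'
c,im,d=look('top')
plan([487.9,107.4,31],196.7)
q=P.reshape(-1,3);t=R.from_euler('z',-16.7,degrees=True).apply(q-np.array([486.7,107,0]))
k=(np.hypot(t[:,0],t[:,1])<45)&(np.abs(t[:,2]-71.5)<3); print('catch/post',k.sum(),np.round(np.percentile(t[k],[1,99],axis=0),1).tolist())
k=(t[:,1]>-78)&(t[:,1]<-20)&(np.abs(t[:,0])<95)&(t[:,2]>14.5)&(t[:,2]<60)
for a in range(-95,95,15):
    j=k&(t[:,0]>a)&(t[:,0]<a+15)
    if j.sum()>10: print(a,j.sum(),np.round(np.median(t[j],0),1),np.round(np.percentile(t[j,1],[3,97]),1))
E
python3 r8.py
```

```text
15.95 [488.9 107.9  82.1] [ 0.1 -0.2  0.5]
shift [0.0015 0.0063 0.2066] turn [-0.0012  0.0002  0.0007] clock 16.05 j6 -0.25 pos [489.1 108.1  82.7] tool y yaw -163.2
shift [0.0015 0.0063 0.2066] turn [-3.000e-04 -1.800e-03 -9.993e-01] clock 16.05 j6 -0.25 pos [489.1 108.1  82.7] tool y yaw -163.2
catch/post 3645 [[-29.7, -12.9, 69.1], [29.6, 13.1, 74.4]]
-95 177 [-82.2 -48.2  25.9] [-56.3 -40.4]
-80 630 [-72.5 -48.9  26.1] [-56.2 -40.6]
-65 634 [-57.5 -48.8  26.1] [-56.  -40.5]
-50 642 [-42.6 -48.7  26.2] [-55.8 -40.4]
-35 643 [-27.4 -48.5  26.2] [-55.7 -40.4]
-20 646 [-12.4 -48.5  26.1] [-55.6 -40.1]
-5 495 [  1.4 -47.8  17.7] [-55.1 -40.6]
10 425 [ 17.8 -47.6  17.5] [-53.  -41.8]
25 433 [ 32.6 -47.2  17.5] [-52.9 -41.3]
40 430 [ 47.5 -47.1  17.5] [-53.  -41.1]
55 425 [ 62.4 -47.2  17.5] [-53.  -41.2]
70 415 [ 77.3 -47.2  17.5] [-53.  -41.2]
```

The file lies flat and centred: handle top at z = 26, blade at z = 17.5, tip towards +x. Next is the pinch.

>>> {"name": "arm_command", "arguments": {
  "rows": [
    [[0.001, 0.005, 0.08], [0, 0, 0]],
    [[0.001, 0.005, 0.16], [0, 0, 0]],
    [[0.001, 0.005, 0.2], [0, 0, 0]],
    [[0.001, 0.005, 0.2], [0, 0, 0]],
    [[0.001, 0.005, 0.2], [0, 0, 0]]
  ]
}}

```text
clock: 16.55
position: [487.6, 107.3, 31.8]
ee_rot: [0.803, -0.596, 0.0, -0.001]
contact_force: [-0.1, -0.0, 0.6]
gripper_width: 85.4
grasp_force: 0.0
```

>>> {"name": "arm_command", "arguments": {
  "rows": [
    [[0, 0, 0], [0, 0, 0]],
    [[0, 0, 0], [0, 0, 0]],
    [[0, 0, 0], [0, 0, 0]],
    [[0, 0, 0], [0, 0, 0]],
    [[0, 0, 0], [0, 0, 0]]
  ],
  "grip": 0
}}

```text
clock: 17.05
position: [487.1, 107.0, 33.5]
ee_rot: [0.803, -0.596, 0.0, -0.0]
contact_force: [-5.5, -0.4, 17.7]
gripper_width: 41.8
grasp_force: 61.0
```

>>> {"name": "arm_command", "arguments": {
  "rows": [
    [[0, 0, -0.01], [0, 0, 0]],
    [[0, 0, -0.02], [0, 0, 0]],
    [[0, 0, -0.03], [0, 0, 0]],
    [[0, 0, -0.03], [0, 0, 0]]
  ]
}}

```text
clock: 17.45
position: [486.6, 106.8, 38.2]
ee_rot: [0.803, -0.596, -0.0, 0.0]
contact_force: [-0.9, 0.3, -4.1]
gripper_width: 41.9
grasp_force: 61.2
```

```bash
cat rel.py > r9.py; cat >> r9.py <<'E'
print(s['gripper_width'],s['grasp_force'],s['wrist_torque'])
q=P.reshape(-1,3);t=R.from_euler('z',-16.7,degrees=True).apply(q-np.array([486.7,107,0]))
k=(np.abs(t[:,0])<45)&(np.abs(t[:,1]+48.5)<10)
for a in (-80,-60,-40,40,60,80):
    j=(np.abs(t[:,0]-a)<6)&(np.abs(t[:,1]+48)<4); f=(np.abs(t[:,0]-a)<6)&(np.abs(t[:,1]+66)<5); print(a,j.sum(),np.round(np.median(t[j,2]),1) if j.any() else '', 'floor',np.round(np.median(t[f,2]),1) if f.any() else '')
E
python3 r9.py
```

```text
17.45 [486.6 106.8  38.2] [-0.9  0.3 -4.1]
41.862049609246476 61.215763092041016 [0.01807446 0.03207204 0.02147895]
-80 345 30.5 floor 16.5
-60 398 30.6 floor 16.4
-40 405 30.6 floor 16.5
40 364 21.7 floor 16.5
60 362 21.6 floor 16.4
80 293 21.6 floor 16.4
```

Free and level, lifted 4.5 mm. I lift gently.

>>> {"name": "arm_command", "arguments": {
  "rows": [
    [[0, 0, -0.03], [0, 0, 0]],
    [[0, 0, -0.08], [0, 0, 0]],
    [[0, 0, -0.14], [0, 0, 0]],
    [[0, 0, -0.2], [0, 0, 0]],
    [[0, 0, -0.26], [0, 0, 0]]
  ]
}}

```text
clock: 18.0
position: [486.5, 106.8, 104.1]
ee_rot: [0.803, -0.596, -0.0, 0.0]
contact_force: [-0.4, -0.1, -4.9]
gripper_width: 41.8
grasp_force: 62.0
```

>>> {"name": "arm_command", "arguments": {
  "rows": [
    [[0, 0, -0.06], [0, 0, 0]],
    [[0, 0, -0.12], [0, 0, 0]],
    [[0, 0, -0.16], [0, 0, 0]],
    [[0, 0, -0.18], [0, 0, 0]],
    [[0, 0, -0.18], [0, 0, 0]]
  ]
}}

```text
clock: 18.5
position: [486.9, 107.0, 148.9]
ee_rot: [0.803, -0.596, 0.0, -0.0]
contact_force: [-0.2, 0.5, -5.0]
gripper_width: 41.7
grasp_force: 62.1
```

>>> {"name": "arm_command", "arguments": {
  "rows": [
    [[0, 0, 0], [0, 0, 0]],
    [[0, 0, 0], [0, 0, 0]],
    [[0, 0, 0], [0, 0, 0]]
  ]
}}

```text
clock: 18.8
position: [486.5, 106.8, 147.7]
ee_rot: [0.803, -0.596, -0.0, 0.001]
contact_force: [0.4, 0.2, -4.2]
gripper_width: 41.3
grasp_force: 62.1
```

```bash
python3 r9.py; python3 - <<'E'
import cv2,numpy as np
from h import *
sc,si,sd=look('scene')
w=cv2.imread('pics/w6.png')
cv2.imwrite('pics/fin.png',np.hstack([cv2.resize(w,(440,330)),cv2.resize(si[140:260,275:405],(357,330),interpolation=cv2.INTER_CUBIC)]))
E
```

```text
18.8 [486.5 106.8 147.7] [ 0.4  0.2 -4.2]
41.25775006587051 62.07883358001709 [ 0.08494718 -0.04570666 -0.02782781]
-80 352 140.1 floor 126.2
-60 396 140.2 floor 126.1
-40 406 140.2 floor 126.1
40 366 131.2 floor 126.0
60 361 131.1 floor 126.0
80 297 131.1 floor 125.9
```

View pics/fin.png

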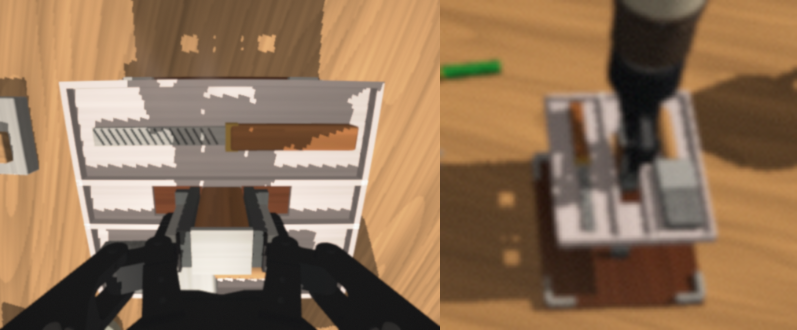

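The final view shows the cassette in the air above the empty dock, about 114 mm up and level. The file (wrist crop (225,137)) and the brush are both in their compartments and point the same way. I hand the job in.

```bash
python3 -c "
from bench import arm
print(arm.job_done())"
```

```text
the job is handed in; nothing more can be done
None
```

The job is handed in: the file was set down flat in the empty compartment with its blade pointing the same way as the brush's bristles, and the cassette is held level by its pinched catches about 11 cm above the dock (18.8 s of the 43 s). On the first try the gripper touched the handle post (about 20 N), so I put the file down on clear bench, regripped it further back and placed it from there.

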